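# Switch on the warming plate and hold the contact thermometer on its red spot

### The arm

A 6-joint arm with a two-finger parallel gripper is mounted at the origin on the work surface. World frame = base frame: x ahead of the robot, y to its left, z up, the work surface at z = 0. Lengths are in m, angles in rad, forces in N, time in s.
With the tool pointing down it reaches from about 0.325 to 0.85 m from the base axis. Payload 15.5 kg.
Tool frame: the origin (TCP) lies midway between the tips of the shut fingers; the grasp point (between the pads) lies 19 mm behind it; z points along the fingers, y is the line along which they close (so a half turn about z gives the same grasp; the last joint's range is limited). The gripper opens to 91 mm and grips with 3 to 60 N. Pads are 32 mm wide; open, the fingers measure 118 mm over their backs; the gripper's body (76 mm by 178 mm) begins 60 mm behind the grasp point.
Start: joints at [1.125, 0.494, 1.345, -0, 1.302, -0.096], TCP at [0.215, 0.587, 0.214] pointing down, gripper open.
Joint ranges: [-2.91, 2.91], [-0.82, 2.16], [0.22, 2.67], [-1.22, 4.37], [0.12, 2.79], [-3.08, 3.08]. Speed limits (rad/s): [1.89, 1.89, 2.57, 3.01, 3.01, 3.01].

### API

Orientations are given as [roll, pitch, yaw] about the fixed x, y, z axes, in that order (R = Rz(yaw) Ry(pitch) Rx(roll)).
In Python, from station import arm gives the robot as it stands.
- The arm moves only by the tool send_rows, never from a script. Its argument "steps" is a list that holds one entry, the list of rows, each a list of 5 numbers: the shift along the tool's x, y, z in cm, then the turn about the tool's z in degrees, then the opening, from 0 (shut) to 1 (fully open). In form: [[[tx, ty, tz, spin, hand], ...]]. A call has 1 to 8 rows; each row shifts and turns the commanded pose from where the row before left it, along the tool's axes as they then stand; what a row does not reach is not made up. A row lasts 1/8 s, in which the tool goes at most 62.5 mm and 10.7 degrees, less where a joint would pass 70% of its speed; a pose out of reach is approached as far as the arm can. A call with a gripper value outside its range is refused whole. The fingers move at their own pace and stop on an object; "newtons" is the grip in N (left out, the last holds). Time passes only in rows, so rows that do not move let the fingers close. It gives the time, the measured TCP pose, the force, the opening and the grip force at its end, in the units of the state.
- arm.sense(): the state, without advancing time (a new reading comes with each control period).
- arm.camera(name): name is "side" or "top"; returns a dict with "img" (384x512x3 uint8, red, green, blue), "intrinsics" (3x3 intrinsics, pixels), "view" (4x4, takes a point from world to camera coordinates). Camera axes: x right, y down, z forward; pixel columns grow to the right and rows downward; lengths in m; the calibration is good to about 2 mm. A picture is of the moment at which its call begins. There is no depth.
- arm.hand_in(): hands the job in; it is judged then, once.
The state is a dict: "t": time; "q": joint angles; "joint_velocities": joint speeds; "joint_efforts": joint torques, N m; "tool_pos": TCP position; "orientation": TCP orientation; "contact_force": force on the tool from outside, world axes, zero at the start; "ft_torque": the same for the moment, N m; "finger_gap": finger opening in m; "grasp_force": force on a finger pad.
Only numpy, scipy, OpenCV 4.12 (cv2) and the standard library are available. Lean on these libraries where they do the work, as an engineer would, in place of code of your own. Each camera call takes 0.05 s, during which the arm holds its last target. There are 200 camera calls.

### The job

Switch the breakfast warming plate on by flipping its orange-tipped lever right over to the green-dot side; then take the blue contact thermometer out of its wooden holder and hold it upright with its copper foot within the red spot on the plate, pressing lightly so that the sprung foot goes in about half way and never bottoms hard. Finish while still holding it pressed there, with the plate left switched on, and leave the jam pot, honey jar and mug where they stand.

Things in the scene. Friction and masses are not known exactly. Their poses are not given: they have to be found in the camera images.
- warmer: Fixed grey warming plate, 260 mm (x) by 220 mm (y), left or right on the table. Origin: centre of its underside, on the table; x to its far side, z up. Flat steel top 60 mm above the origin over x -63..127, y -106..106 mm. The front strip (x -130..-63 mm, top at 50 mm) carries the lever, with a green 18 mm dot at y -75 mm (ON) and a black one at y +75 mm (OFF).
- lever (a joint): Lever angle, rad: 0 = off, leaning 0.55 from vertical to the plate's +y side (black dot); 1.1 = on, leaning 0.55 to its -y side (green dot). Hinged about the plate's x axis at lever_pivot. Top-heavy: it falls to the end it is nearer to (middle 0.55). Needs about 1 N sideways near the tip; rigid stops at both ends. Starts at or near off.
- lever_pivot (a point): Lever's hinge point: on the plate's front strip, 100 mm in front of the plate's centre (x -100 mm, y 0, height 50 mm).
- lever_tip (a point): Centre of the orange ball (22 mm diameter) at the end of the lever, 50 mm from the hinge; the stem is an 8 mm steel rod. About 93 mm above the table at either end of its swing.
- spot: Red spot, 30 mm diameter, flush on the warming plate's steel top at 60 mm above the table; origin at its centre. Its place on the plate varies.
- holder: Fixed wooden block, 75 x 75 x 75 mm; origin at the centre of its underside on the table, z up. A vertical 19 mm wide hole through its centre takes the thermometer's stem.
- thermometer: Loose contact thermometer, 0.15 kg, upright in the holder. Origin on its axis at the handle's underside, which rests on the holder's top, 75 mm above the table; z up the axis. Blue handle z 0..110 mm, 30 mm (x) by 26 mm (y). Below: 8 mm steel stem to z -40, plunger, copper foot disc 13 mm wide with flat underside at z -66 mm. Raise it at least 70 mm to clear the holder.
- foot (a joint): How far the sprung foot is pushed in, in m: 0 = fully out, 0.014 = bottomed. Pushing it in takes about 1 N to start and 0.3 N more per mm (3 N half way in at 0.007, 5 N just before bottoming).
- foot_tip (a point): Centre of the underside of the copper foot, the point that touches the plate.
- jam: Bystander, loose: small plum-coloured jam pot with white lid, 60 mm diameter, 35 mm tall, on the rear of the warming plate's steel top; origin at the centre of its underside. Leave alone.
- honey: Bystander, loose: amber jar with brass cap, 56 mm diameter, 80 mm tall, on the table beyond the holder; origin at the centre of its underside. Leave alone.
- mug: Bystander, loose: white mug, 72 mm diameter, 80 mm tall, handle on its +y side, on the table beyond the holder; origin at the centre of its underside. Leave alone.
There are look-alikes about, which are no part of the job. Of the things shaped like the thermometer, the blue one is meant.

How it is judged:
By the outcome, as a careful person would: the job done as asked, in the order asked, and still so for the second after the job is handed in, while the arm keeps its last pose, push and grip.
It also fails if it takes over 58 s, if anything falls off the work surface, if the arm or the gripper's body presses on something with over 40 N, if the wrist force passes 120 N, or if a joint passes its speed limit or range.

## Working session

There is one attempt and no reset: what is moved stays moved. The work goes in short steps, Python scripts to look and compute and a tool call to move; the robot and the scene stay as the last step left them, time stands still between calls to the robot, and variables do not carry over. Pictures are saved under pics/ and viewed, at most 10 in all, crops included, and the job is handed in when it is done.

Besides the shell and the picture viewer there is one more tool, called after "Request:" by a JSON object that holds its "fn" and its "kwargs", one argument or row to a line. send_rows: Moves the arm, as the interface text tells. Its arguments: {"type":"object","properties":{"steps":{"type":"array"},"newtons":{"type":"number"}},"required":["steps"]}

```bash
mkdir -p pics; ls; python3 - <<'E'
from station import arm
import cv2,numpy as np
for n in("top","side"):
    c=arm.camera(n); cv2.imwrite(f"pics/{n}0.png",c["img"][:,:,::-1]); np.savez(f"{n}0.npz",**c)
    print(n,np.round(c["intrinsics"],1).tolist(),np.round(c["view"],3).tolist())
s=arm.sense();print({k:np.round(v,3).tolist() for k,v in s.items()})
E
```

```text
pics
top [[403.0, 0.0, 253.5], [0.0, 403.0, 192.5], [0.0, 0.0, 1.0]] [[0.02, -1.0, 0.017, -0.008], [-0.983, -0.023, -0.183, 0.579], [0.183, -0.013, -0.983, 0.936], [0.0, 0.0, 0.0, 1.0]]
side [[462.6, 0.0, 268.5], [0.0, 462.6, 192.4], [0.0, 0.0, 1.0]] [[0.977, -0.211, -0.011, -0.568], [-0.158, -0.697, -0.7, 0.148], [0.14, 0.686, -0.714, 0.863], [0.0, 0.0, 0.0, 1.0]]
{'t': 0.1, 'q': [1.125, 0.494, 1.346, 0.0, 1.303, -0.095], 'joint_velocities': [0.001, -0.001, -0.002, 0.001, -0.001, -0.0], 'joint_efforts': [0.001, -88.024, -38.254, 0.07, 0.048, -0.0], 'tool_pos': [0.215, 0.587, 0.213], 'orientation': [-3.14, -0.0, 2.791], 'contact_force': [0.518, 1.116, 0.524], 'ft_torque': [0.007, -0.0, -0.036], 'grasp_force': 0.0, 'finger_gap': 0.091}
```

View pics/top0.png

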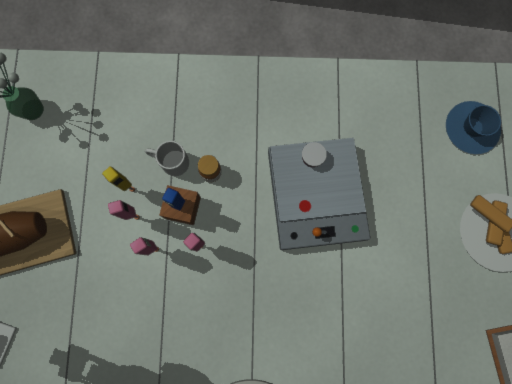

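View pics/side0.png

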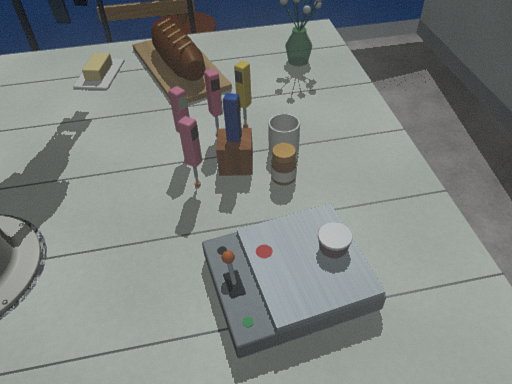

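The top view shows the holder with the blue handle at about (173,200), the red spot at (305,206), and the orange lever ball at (317,232), leaning toward the black dot at (294,236). The green dot is at (354,229). Pink and yellow look-alikes stand around the holder at (121,209), (143,246), (193,241) and (117,178). The side view shows the same layout, with the blue handle at (232,118), the ball at (228,257) and the spot at (264,251).

```bash
cat > h.py <<'E'
import cv2,numpy as np
def ray(c,uv):
    V=c["view"];R=V[:3,:3];o=-R.T@V[:3,3]
    d=R.T@np.linalg.inv(c["intrinsics"])@[uv[0],uv[1],1.];return o,d/np.linalg.norm(d)
def plane(c,uv,z):
    o,d=ray(c,uv);return o+d*(z-o[2])/d[2]
def tri(c1,u1,c2,u2):
    P=[c["intrinsics"]@c["view"][:3] for c in(c1,c2)]
    X=cv2.triangulatePoints(P[0],P[1],np.array(u1,float),np.array(u2,float))[:,0];return X[:3]/X[3]
def proj(c,p):
    q=c["intrinsics"]@(c["view"]@np.r_[p,1])[:3];return q[:2]/q[2]
RNG=dict(blue=((105,110,50),(125,255,255)),red=((172,150,80),(180,255,255)),red2=((0,190,80),(4,255,255)),orange=((5,150,60),(16,255,255)),green=((55,120,60),(80,255,255)),pink=((160,60,80),(174,200,255)),yellow=((22,140,80),(32,255,255)))
def blobs(img,k,mina=12):
    m=cv2.inRange(cv2.cvtColor(img,cv2.COLOR_RGB2HSV),*map(np.array,RNG[k]))
    n,l,s,ce=cv2.connectedComponentsWithStats(m)
    return [(np.round(ce[i],1).tolist(),s[i].tolist()) for i in range(1,n) if s[i,4]>=mina],l
E
python3 - <<'E'
from h import *
T=np.load("top0.npz");S=np.load("side0.npz")
for n,c in(("top",T),("side",S)):
    for k in RNG: print(n,k,blobs(c["img"],k)[0])
a=T["img"][130:290,60:400];b=S["img"][60:360,130:400]
cv2.imwrite("pics/tc.png",cv2.resize(a,None,fx=2.3,fy=2.3,interpolation=2)[:,:,::-1])
cv2.imwrite("pics/sc.png",cv2.resize(b,None,fx=2,fy=2,interpolation=2)[:,:,::-1])
E
```

```text
top blue [([169.6, 195.4], [162, 188, 16, 16, 157])]
top red []
top red2 [([304.5, 205.5], [300, 201, 10, 10, 80])]
top orange [([17.1, 219.0], [0, 215, 33, 11, 228]), ([316.6, 231.4], [313, 228, 8, 8, 58]), ([3.5, 236.7], [0, 235, 9, 4, 17])]
top green [([354.5, 228.5], [352, 226, 6, 6, 32])]
top pink [([114.9, 206.8], [108, 200, 15, 14, 147]), ([191.2, 240.7], [184, 233, 16, 16, 162]), ([137.8, 245.1], [130, 238, 16, 16, 155])]
top yellow [([110.0, 173.9], [103, 167, 15, 15, 140])]
side blue [([11.0, 29.9], [0, 0, 32, 54, 1149]), ([64.0, 24.2], [20, 0, 87, 50, 2892]), ([121.3, 1.3], [102, 0, 52, 5, 156]), ([243.1, 12.2], [194, 0, 98, 30, 2132]), ([291.5, 8.5], [287, 0, 9, 21, 102]), ([300.5, 8.4], [298, 0, 8, 21, 95]), ([307.4, 2.0], [306, 0, 4, 5, 15]), ([311.8, 3.9], [310, 0, 5, 10, 29]), ([367.6, 11.0], [310, 0, 114, 28, 2346]), ([131.2, 28.4], [108, 16, 53, 26, 871]), ([230.8, 96.7], [224, 93, 15, 9, 96])]
side red []
side red2 []
side orange []
side green []
side pink [([212.9, 92.8], [204, 69, 18, 48, 438]), ([184.3, 126.2], [169, 86, 32, 81, 940])]
side yellow []
```

View pics/tc.png

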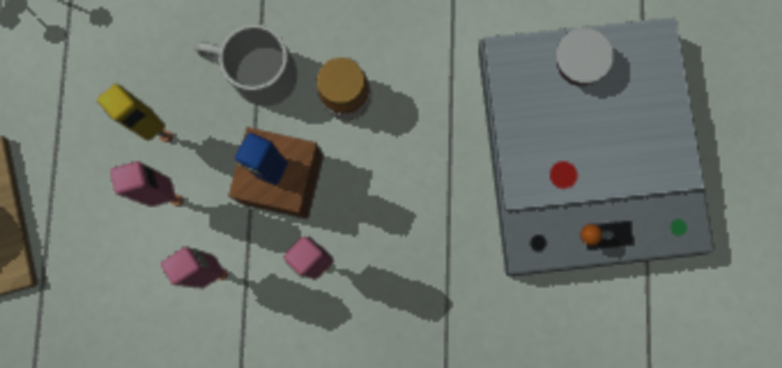

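View pics/sc.png

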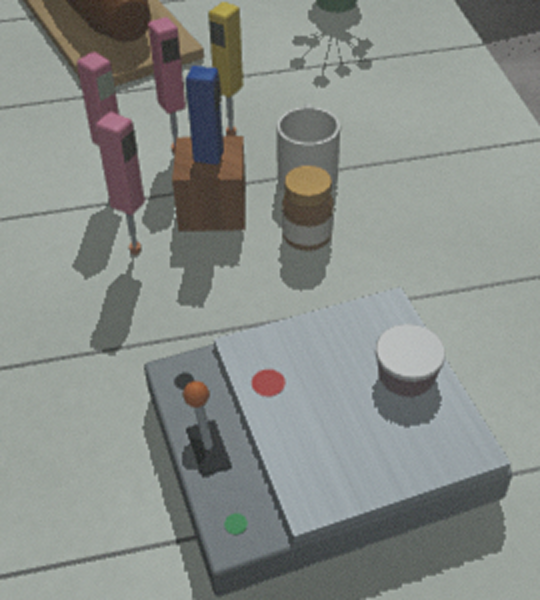

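```bash
python3 - <<'E'
from h import *
T=np.load("top0.npz");S=np.load("side0.npz")
hs=cv2.cvtColor(S["img"],cv2.COLOR_RGB2HSV);ht=cv2.cvtColor(T["img"],cv2.COLOR_RGB2HSV)
for p in((264,251),(228,257),(248,322),(232,130),(231,97),(236,160),(235,140),(284,153)): print(p,hs[p[1],p[0]])
for p in((170,195),(180,203),(187,210),(180,190),(165,197)): print("t",p,ht[p[1],p[0]])
def bl(h,lo,hi,box):
    m=cv2.inRange(h,np.array(lo),np.array(hi));z=np.zeros_like(m);x0,y0,x1,y1=box;z[y0:y1,x0:x1]=m[y0:y1,x0:x1]
    n,l,s,c=cv2.connectedComponentsWithStats(z)
    if n<2: return None
    i=1+np.argmax(s[1:,4]);return c[i],(l==i).astype(np.uint8)
def either(h,box):pass
R1=bl(ht,(0,150,60),(4,255,255),(290,190,320,215))[0]
O1=bl(ht,(5,130,50),(18,255,255),(305,222,325,240))[0]
G1=bl(ht,(50,80,40),(85,255,255),(345,220,365,238))[0]
def side(center,w,tol=8):
    x,y=center;h0=int(hs[y,x,0]);d=np.abs(((hs[:,:,0].astype(int)-h0)+90)%180-90)
    m=((d<tol)&(hs[:,:,1]>100)).astype(np.uint8)*255;z=np.zeros_like(m);z[y-w:y+w,x-w:x+w]=m[y-w:y+w,x-w:x+w]
    n,l,s,c=cv2.connectedComponentsWithStats(z);i=l[y,x];print(s[i]);return c[i]
R2=side((264,251),14);O2=side((228,257),12);G2=side((248,322),12)
for n,a,b,z in(("spot",R1,R2,.06),("ball",O1,O2,.093),("green",G1,G2,.05)):
    print(n,a,b,"tri",tri(T,a,S,b).round(4),"T",plane(T,a,z).round(4),"S",plane(S,b,z).round(4))
# blue handle top
c,m=bl(ht,(105,110,50),(125,255,255),(155,180,190,215))
r=cv2.minAreaRect(cv2.findContours(m,0,1)[0][0]);print("bluetop",r)
cs,ms=bl(hs,(105,110,50),(125,255,255),(222,91,242,104));print("side top",cs,cv2.minAreaRect(cv2.findContours(ms,0,1)[0][0]))
print("blue tri",tri(T,c,S,cs).round(4),plane(T,c,.185).round(4),plane(S,cs,.185).round(4))
q=np.array([plane(T,p,.185)[:2] for p in cv2.boxPoints(r)]);print("corners",q.round(4).tolist())
for p in((114.9,206.8),(191.2,240.7),(137.8,245.1),(110,173.9)): print("fake@.176",plane(T,p,.176).round(3))
print("honey",plane(T,(208,166),.08).round(3),"mug",plane(T,(171,156),.08).round(3),"jam",plane(T,(314,153),.095).round(3))
C=[plane(T,(60+x/2.3,130+y/2.3),.075)[:2] for x,y in((247,128),(322,146),(305,216),(230,195))]
print("holder",np.round(C,4).tolist(),np.mean(C,0).round(4))
E
```

```text
(264, 251) [  2 128 158]
(228, 257) [ 11 139 125]
(248, 322) [ 68 113 129]
(232, 130) [113  95  75]
(231, 97) [109 136 142]
(236, 160) [15 90 74]
(235, 140) [110 103  79]
(284, 153) [ 21 114 165]
t (170, 195) [109 188 115]
t (180, 203) [110 168  38]
t (187, 210) [ 12 137  54]
t (180, 190) [ 13 140 102]
t (165, 197) [109 181 121]
[256 245  16  13 161]
[222 251  12  12 117]
[243 317  10  10  81]
spot [304.71276596 205.68085106] [263.61490683 250.88198758] tri [ 0.5477 -0.1205  0.0603] T [ 0.5482 -0.1205  0.06  ] S [ 0.5474 -0.1203  0.06  ]
ball [316.70769231 231.66153846] [227.46153846 256.32478632] tri [ 0.4824 -0.1434  0.0938] T [ 0.4827 -0.1435  0.093 ] S [ 0.4822 -0.1428  0.093 ]
green [354.74468085 228.29787234] [247.37037037 321.44444444] tri [ 0.496  -0.2436  0.0511] T [ 0.4968 -0.2439  0.05  ] S [ 0.4955 -0.243   0.05  ]
bluetop ((169.40000915527344, 195.20001220703125), (11.627553939819336, 13.416406631469727), 26.56505012512207)
side top [230.75     96.65625] ((230.9672393798828, 96.86066436767578), (13.851968765258789, 7.514466762542725), 5.19442892074585)
blue tri [0.545  0.1841 0.1813] [0.5441 0.1834 0.185 ] [0.5445 0.1787 0.185 ]
corners [[0.5369, 0.2006], [0.563, 0.1895], [0.5523, 0.1669], [0.5263, 0.1781]]
fake@.176 [0.519 0.299 0.176]
fake@.176 [0.451 0.134 0.176]
fake@.176 [0.439 0.245 0.176]
fake@.176 [0.59  0.316 0.176]
honey [0.637 0.116 0.08 ] mug [0.659 0.206 0.08 ] jam [ 0.671 -0.138  0.095]
holder [[0.5869, 0.2117], [0.5696, 0.1328], [0.4963, 0.1469], [0.5162, 0.225]] [0.5423 0.1791]
```

The spot is at (0.548, -0.1205, 0.060), the ball at (0.4824, -0.1434, 0.094) and the green dot at (0.496, -0.2436), so the plate yaw is about 7.8°. I'll turn the tool to yaw 180° so its axes are world (-x, +y, -z), then go to the lever with the fingers shut.

Request:
{"fn": "send_rows", "kwargs": {
  "steps": [
    [[0,0,-3,-10,0],[0,0,-3,-10.1,0],[-2,-5.2,0,0,0],[-2,-5.2,0,0,0],[-2,-5.2,0,0,0],[-2,-5.2,0,0,0],[-2,-5.2,0,0,0],[-2,-5.2,0,0,0]]
  ]
}}

```text
t: 1.1
tool_pos: [0.335, 0.2732, 0.2738]
orientation: [-3.141, -0.0, -3.141]
contact_force: [0.3, -0.2, 0.3]
finger_gap: 0.0142
grasp_force: 0.0
```

Request:
{"fn": "send_rows", "kwargs": {
  "steps": [
    [[-2,-5.2,0,0,0],[-2,-5.2,0,0,0],[-2,-5.2,0,0,0],[-2,-5.2,0,0,0],[-2,-5.2,0,0,0],[-2,-5.2,0,0,0],[-2,-5.2,0,0,0],[0,0,0,0,0]]
  ]
}}

```text
t: 2.1
tool_pos: [0.4757, -0.0922, 0.2734]
orientation: [-3.141, -0.0, 3.138]
contact_force: [-0.3, -0.1, 0.7]
finger_gap: 0.0002
grasp_force: 0.0
```

Request:
{"fn": "send_rows", "kwargs": {
  "steps": [
    [[-1,0.2,5,0,0],[0,0,5,0,0],[0,0,5,0,0],[0,0,4.3,0,0],[0,0,0,0,0]]
  ]
}}

```text
t: 2.72
tool_pos: [0.4827, -0.0859, 0.079]
orientation: [3.14, -0.006, -3.141]
contact_force: [0.8, 0.3, 1.7]
finger_gap: 0.0001
grasp_force: 0.0
```

Request:
{"fn": "send_rows", "kwargs": {
  "steps": [
    [[0,-1,0,0,0],[0,-1,0,0,0],[0,-1,0,0,0],[0,-1,0,0,0],[0,-1,0,0,0],[0,-1,0,0,0],[0,-1,0,0,0],[0,-0.5,0,0,0]]
  ]
}}

```text
t: 3.72
tool_pos: [0.4848, -0.1628, 0.0808]
orientation: [-3.142, -0.0, 3.141]
contact_force: [0.2, 0.3, 0.1]
finger_gap: 0.0003
grasp_force: 0.0
```

```bash
python3 - <<'E'
from station import arm
from h import *
print(arm.sense()["contact_force"],arm.sense()["tool_pos"])
c=arm.camera("side");np.savez("side1.npz",**c)
cv2.imwrite("pics/s1.png",cv2.resize(c["img"][200:360,170:400],None,fx=3,fy=3)[:,:,::-1])
E
```

```text
[0.19462736 0.26435034 0.13384348] [ 0.48476529 -0.16276536  0.08083828]
```

View pics/s1.png

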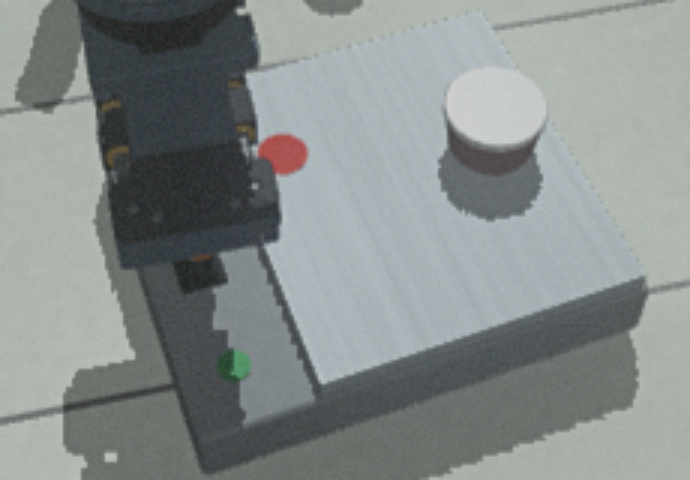

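The gripper hides most of the lever, with only a bit of orange at crop (200,258). I'll back off, rise and check it.

Request:
{"fn": "send_rows", "kwargs": {
  "steps": [
    [[0,1.5,0,0,0],[0,0,-4,0,0],[0,0,-5,0,0.8],[0,2,-5,0,0.8],[0,5,-5,0,0.8],[-2,6,-1,0,0.8],[-2,6,0,0,0.8],[0,0,0,0,0.8]]
  ]
}}

```text
t: 4.78
tool_pos: [0.5241, 0.0398, 0.2748]
orientation: [3.141, 0.0, -3.136]
contact_force: [-0.8, -2.1, -1.4]
finger_gap: 0.058
grasp_force: 0.0
```

```bash
python3 - <<'E'
from station import arm
from h import *
print(arm.sense()["tool_pos"])
S=arm.camera("side");T=arm.camera("top")
hs=cv2.cvtColor(S["img"],cv2.COLOR_RGB2HSV);ht=cv2.cvtColor(T["img"],cv2.COLOR_RGB2HSV)
for n,h,c,p in(("S",hs,S,(.4894,-.195,.093)),("T",ht,T,(.4894,-.195,.093))):
    m=cv2.inRange(h,(5,110,50),(16,255,255));k,l,s,ce=cv2.connectedComponentsWithStats(m)
    print(n,"expect",proj(c,np.array(p)).round(1),[(ce[i].round(1).tolist(),int(s[i,4])) for i in range(1,k) if s[i,4]>25])
# refined blue top from initial top image
T=np.load("top0.npz");S0=np.load("side0.npz")
a=cv2.resize(T["img"][180:215,155:195],None,fx=10,fy=10,interpolation=cv2.INTER_CUBIC)
hv=cv2.cvtColor(a,cv2.COLOR_RGB2HSV);m=((abs(hv[:,:,0].astype(int)-110)<12)&(hv[:,:,1]>110)&(hv[:,:,2]>80)).astype(np.uint8)
ct=max(cv2.findContours(m,0,1)[0],key=cv2.contourArea);r=cv2.minAreaRect(ct)
f=lambda p:(155+(p[0]+.5)/10-.5,180+(p[1]+.5)/10-.5)
B=np.array([plane(T,f(p),.185)[:2] for p in cv2.boxPoints(r)]);e=np.diff(B,axis=0)
print(B.mean(0),np.linalg.norm(e,axis=1),np.degrees(np.arctan2(e[:,1],e[:,0])))
E
```

```text
[0.5241413  0.03980167 0.27475105]
S expect [236.9 281.6] [([177.6, 39.0], 1106), ([221.3, 138.3], 99), ([245.9, 137.8], 109), ([236.4, 282.2], 121)]
T expect [338.8 229.3] [([181.7, 215.6], 195), ([16.1, 226.4], 910), ([338.6, 229.3], 59), ([496.7, 348.6], 295)]
[0.5449321  0.18474758] [0.02852344 0.02327351 0.02846702] [ -23.00921992 -115.32770995  156.72013265]
```

The lever is on: the ball is at its predicted ON position in both views. Next is the thermometer, at (0.545, 0.182) with yaw -23°.

Request:
{"fn": "send_rows", "kwargs": {
  "steps": [
    [[-1,5,0,0,0.8],[-1,5,0,0,0.8],[0,4.2,0,0,0.8],[0,0,0,7.6,0.8],[0,0,0,7.7,0.8],[0,0,0,7.7,0.8],[0,0,4,0,0.8],[0,0,0,0,0.8]]
  ]
}}

```text
t: 5.88
tool_pos: [0.5423, 0.1756, 0.2328]
orientation: [-3.138, -0.004, 2.739]
contact_force: [-0.4, 0.5, 1.1]
finger_gap: 0.0728
grasp_force: 0.0
```

```bash
python3 - <<'E'
from station import arm
from h import *
print(arm.sense()["tool_pos"],arm.sense()["orientation"])
S=arm.camera("side")
p=np.array([.545,.182,.185]);print(proj(S,p).round(1),proj(S,[.545,.182,.075]).round(1))
cv2.imwrite("pics/s2.png",cv2.resize(S["img"][40:200,150:330],None,fx=3.5,fy=3.5)[:,:,::-1])
E
```

```text
[0.5422569  0.17559517 0.2327663 ] [-3.1384124  -0.00428662  2.73892971]
[230.7  95.7] [234.2 138.5]
```

View pics/s2.png

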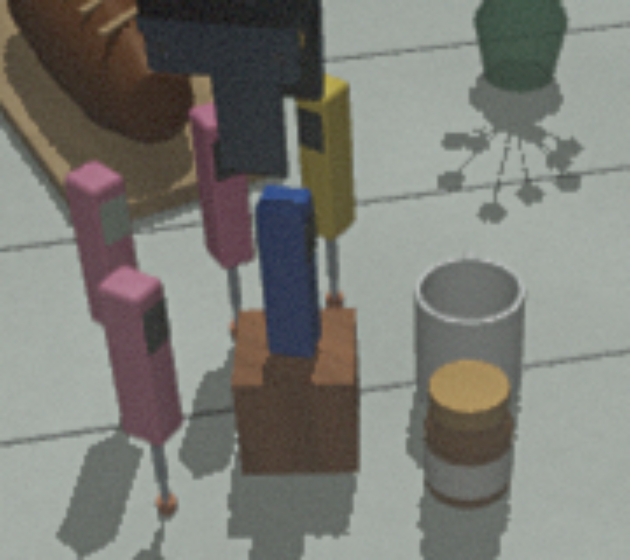

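The handle stands upright, with its base at about (234,140), which agrees with my estimate. The fingers straddle it from above. I'll correct by ty +0.65 cm and descend.

Request:
{"fn": "send_rows", "kwargs": {
  "steps": [
    [[0,0.65,0,0,0.8],[0,0,0,0,0.8]]
  ]
}}

```text
t: 6.18
tool_pos: [0.5474, 0.1834, 0.236]
orientation: [3.14, 0.002, 2.74]
contact_force: [0.0, 0.0, 0.2]
finger_gap: 0.0732
grasp_force: 0.0
```

Request:
{"fn": "send_rows", "kwargs": {
  "steps": [
    [[0.15,-0.2,2.5,0,0.8],[0,0,3,0,0.8],[0,0,3,0,0.8],[0,0,2,0,0.8],[0,0,0,0,0.8],[0,0,0,0,0.8]]
  ]
}}

```text
t: 6.92
tool_pos: [0.5452, 0.1819, 0.131]
orientation: [3.141, 0.001, 2.74]
contact_force: [0.6, 0.5, 1.0]
finger_gap: 0.0728
grasp_force: 0.0
```

Request:
{"fn": "send_rows", "kwargs": {
  "steps": [
    [[0,0,0,0,0.2],[0,0,0,0,0.2],[0,0,0,0,0.2],[0,0,0,0,0.2],[0,0,0,0,0.2],[0,0,0,0,0.2]]
  ],
  "newtons": 25
}}

```text
t: 7.68
tool_pos: [0.5445, 0.1818, 0.1299]
orientation: [3.142, -0.0, 2.74]
contact_force: [0.0, 0.7, 0.6]
finger_gap: 0.026
grasp_force: 25.0
```

The gap is 26 mm at 25 N, so it is gripped. I'll lift it straight up, first slowly and then higher.

Request:
{"fn": "send_rows", "kwargs": {
  "steps": [
    [[0,0,-1,0,0.2],[0,0,-2,0,0.2],[0,0,-2,0,0.2],[0,0,-2,0,0.2],[0,0,-2,0,0.2],[0,0,-2,0,0.2],[0,0,-2,0,0.2],[0,0,0,0,0.2]]
  ]
}}

```text
t: 8.68
tool_pos: [0.5451, 0.1818, 0.2615]
orientation: [3.14, 0.002, 2.74]
contact_force: [-0.3, 0.0, -2.8]
finger_gap: 0.0258
grasp_force: 25.0
```

```bash
python3 - <<'E'
from station import arm
from h import *
s=arm.sense();p=s["tool_pos"];print(p,s["finger_gap"],s["grasp_force"],s["contact_force"])
for n in("side","top"):
    c=arm.camera(n);np.savez(n+"2.npz",**c);f=p-[0,0,.1209];u=proj(c,f);print(n,u.round(1))
    if n=="side":
        x,y=u.astype(int);cv2.imwrite("pics/s3.png",cv2.resize(c["img"][y-80:y+30,x-70:x+70],None,fx=5,fy=5)[:,:,::-1]);print(x-70,y-80)
E
```

```text
[0.54507778 0.18183587 0.26148188] 0.025785036321192226 24.997221529483795 [-0.33977245  0.04728269 -2.84265464]
side [232.3 113.9]
162 33
top [174.1 198.5]
```

View pics/s3.png

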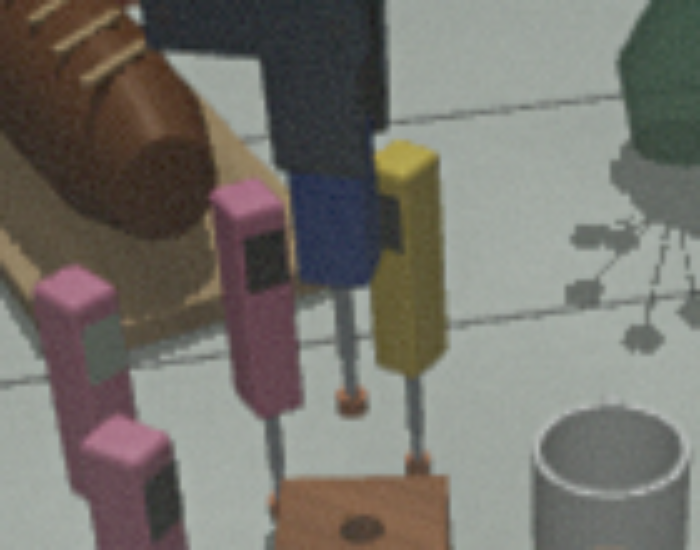

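The foot shows at about (232,114.6), against a prediction of (232.3,113.9), so it hangs straight under the TCP at TCP z - 0.121. Next I'll carry it over the spot.

Request:
{"fn": "send_rows", "kwargs": {
  "steps": [
    [[-1,-2.3,0,0,0.2],[-1.73,-3.96,0,0,0.2],[-1.73,-3.96,0,0,0.2],[-1.73,-3.96,0,0,0.2],[-1.73,-3.96,0,0,0.2],[-1.73,-3.96,0,0,0.2],[-1.73,-3.96,0,0,0.2],[-0.71,-1.62,0,0,0.2]]
  ]
}}

```text
t: 9.78
tool_pos: [0.547, -0.1222, 0.2588]
orientation: [-3.141, -0.002, 2.738]
contact_force: [0.3, 0.2, -2.3]
finger_gap: 0.026
grasp_force: 25.0
```

Request:
{"fn": "send_rows", "kwargs": {
  "steps": [
    [[0,0,0,0,0.2],[0,0,2.5,0,0.2],[0,0,2.5,0,0.2],[0,0,1,0,0.2],[0,0,0,0,0.2],[0,0,0,0,0.2]]
  ]
}}

```text
t: 10.52
tool_pos: [0.5481, -0.1201, 0.2007]
orientation: [3.141, 0.001, 2.741]
contact_force: [1.0, 0.4, -0.4]
finger_gap: 0.026
grasp_force: 25.0
```

```bash
python3 - <<'E'
from station import arm
from h import *
s=arm.sense();p=s["tool_pos"];print(p,s["orientation"],s["finger_gap"],s["contact_force"])
c=arm.camera("side");f=p-[0,0,.1209];u=proj(c,f);print(u.round(1),"spot",proj(c,[.5477,-.1205,.06]).round(1))
x,y=u.astype(int);cv2.imwrite("pics/s4.png",cv2.resize(c["img"][y-70:y+40,x-70:x+70],None,fx=5,fy=5)[:,:,::-1]);print(x-70,y-70)
E
```

```text
[ 0.54807863 -0.12013384  0.20069303] [3.14146591e+00 1.14497263e-03 2.74052631e+00] 0.026029268097592637 [ 1.00489686  0.36552964 -0.43168842]
[263.8 243.8] spot [263.8 250.9]
193 173
```

View pics/s4.png

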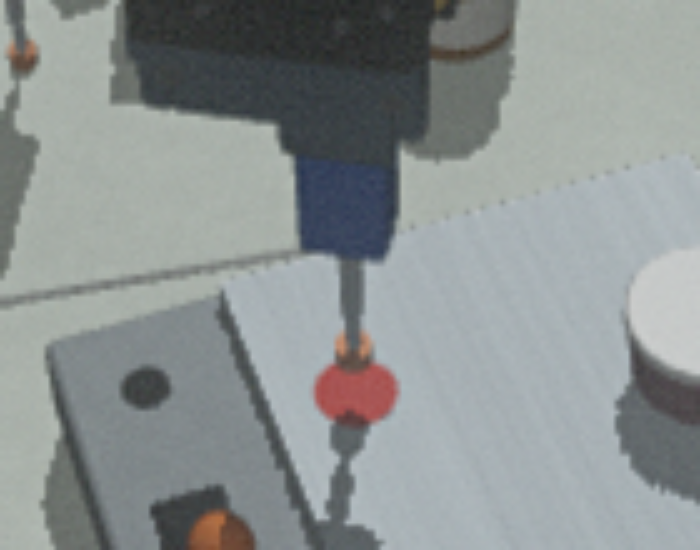

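The foot, at about (263.6,245), is centred over the spot, and the ball is at the green side. I'll take a force baseline, then descend slowly.

Request:
{"fn": "send_rows", "kwargs": {
  "steps": [
    [[0,0,0.8,0,0.2],[0,0,0.5,0,0.2],[0,0,0,0,0.2],[0,0,0,0,0.2]]
  ]
}}

```text
t: 11.08
tool_pos: [0.5476, -0.1204, 0.1869]
orientation: [-3.142, -0.0, 2.74]
contact_force: [-0.9, 1.2, -1.2]
finger_gap: 0.0261
grasp_force: 25.0
```

```bash
cat > f.py <<'E'
from station import arm
import numpy as np
F=[];P=[]
for i in range(8):
    arm.camera("top");s=arm.sense();F.append(s["contact_force"]);P.append(s["tool_pos"])
print(np.mean(F,0).round(2),np.std(F,0).round(2),np.mean(P,0).round(4),s["t"],s["finger_gap"])
E
python3 f.py
```

```text
[ 0.14 -0.4  -1.34] [0.4  0.53 0.34] [ 0.5476 -0.1203  0.187 ] 11.475 0.026156010845643767
```

Request:
{"fn": "send_rows", "kwargs": {
  "steps": [
    [[0,0,0.2,0,0.2],[0,0,0.2,0,0.2],[0,0,0.2,0,0.2],[0,0,0.2,0,0.2],[0,0,0,0,0.2],[0,0,0,0,0.2]]
  ]
}}

```text
t: 12.22
tool_pos: [0.5476, -0.1203, 0.1789]
orientation: [-3.142, -0.0, 2.74]
contact_force: [-1.3, 0.7, -0.1]
finger_gap: 0.0258
grasp_force: 25.0
```

```bash
python3 f.py
```

```text
[-0.59 -0.09  0.12] [0.3  0.53 0.59] [ 0.5476 -0.1203  0.1789] 12.625 0.02578844442932781
```

Force has risen 1.5 N, so the foot is about 1.5–2 mm in, as predicted. I'll go 5 mm further.

Request:
{"fn": "send_rows", "kwargs": {
  "steps": [
    [[0,0,0.15,0,0.2],[0,0,0.15,0,0.2],[0,0,0.1,0,0.2],[0,0,0.1,0,0.2],[0,0,0,0,0.2],[0,0,0,0,0.2],[0,0,0,0,0.2]]
  ]
}}

```text
t: 13.5
tool_pos: [0.5476, -0.1203, 0.1739]
orientation: [-3.142, 0.0, 2.74]
contact_force: [-0.6, 1.4, 1.3]
finger_gap: 0.026
grasp_force: 25.0
```

```bash
python3 f.py; python3 - <<'E'
from station import arm
from h import *
S=arm.camera("side");T=arm.camera("top");s=arm.sense();print(s["orientation"])
x,y=193,173;cv2.imwrite("pics/s5.png",cv2.resize(S["img"][y:y+110,x:x+140],None,fx=5,fy=5)[:,:,::-1])
for n,c in(("S",S),("T",T)):
    m=cv2.inRange(cv2.cvtColor(c["img"],cv2.COLOR_RGB2HSV),(5,110,50),(16,255,255));k,l,st,ce=cv2.connectedComponentsWithStats(m)
    print(n,proj(c,[.4894,-.195,.093]).round(1),[ce[i].round(1).tolist() for i in range(1,k) if 30<st[i,4]<200])
E
```

```text
[-0.17  0.23  1.66] [0.59 0.19 0.38] [ 0.5476 -0.1203  0.1739] 13.9 0.02597243438927338
[-3.14157502e+00  2.59588049e-05  2.74019450e+00]
S [236.9 281.6] [[179.7, 45.2], [195.4, 52.7], [185.3, 57.0], [223.8, 141.3], [236.4, 282.0]]
T [338.8 229.3] [[208.5, 175.3], [338.8, 228.6]]
```

View pics/s5.png

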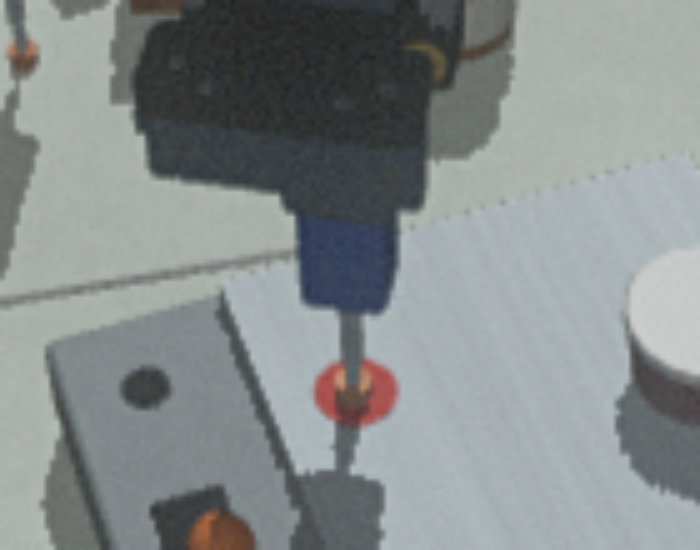

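The foot stands inside the red spot at crop (352,400). The push is 3.0 N above baseline, which is half way in, the thermometer is upright and the lever is on. Handing in.

```bash
python3 -c "
from station import arm
print(arm.hand_in())"
```

```text
the job is handed in; nothing more can be done
None
```

The job is handed in at about 14 s: the plate is switched on, and the blue thermometer is held upright in the red spot, pressed with about 3 N (foot about half way in); the arm went nowhere near the jam pot, honey jar or mug.

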